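# Feed a pressing roller down the rocker chute

## Task

Take the long plain roller (same thickness all along) out of the three-slot rack by its ends, lay it in the V-rest and let go; then take it again across its thickness, set it on the rails of the tipping tray against the two back stops and let go while the tray is still up, so that its own weight tips the tray and it rolls into the wooden catch trough. Do not push the tray down by hand or hold the roller while the tray goes down, do not touch the tipping tray with the fingers, and leave the other two rollers and the glue jar where they are.

Things in the scene. Friction and masses are not known exactly. Their poses are not given: they have to be found in the camera images.
- roller: the wanted part: a plain steel roller, a cylinder 36 mm in diameter and 62 mm long, about 0.3 kg. Origin at its centre, its own y axis along the cylinder axis. In the rack only its two end faces are free (closing on 62 mm); on the tray only its sides are free (closing on 36 mm)
- short_roller: not wanted: plain steel roller, 36 mm diameter but only 44 mm long; origin at its centre, y along its axis
- collared_roller: not wanted: thin steel spindle 24 mm in diameter and 62 mm long with two collars 36 mm in diameter; origin at its centre, y along its axis
- roller_rack: fixed plywood rack 146 (x) x 44 (y) x 38 mm high; origin under its centre. Three slots 46 mm apart along its x, 38 mm wide, floor 12 mm high; the rollers lie in them along the rack's y, centres 30 mm above the table, the 62 mm ones standing out 9 mm at each end. Any roller may be in any slot; the walls rise 8 mm above the rollers' centres
- v_center (a point): centre of the roller lying in the fixed steel V-rest, 45 mm above the table; x along the roller, y across the V. The 90 degree V is two pairs of 6 mm plates at x = +-20.5 to 26.5 mm, 60 mm wide over all in y, tops 3 mm below this point; between the pairs it is open to a base 37 mm below this point. The roller's ends stand out 4.5 mm past the plates
- chute: fixed frame of the rocker chute, base 120 (x) x 300 (y, -80 to +220) x 10 mm; origin under the tray's pivot axis, which is 85 mm above the table, along x. Downhill is +y: the plywood catch trough there is 76 x 64 mm inside, floor 22 mm and far wall 90 mm above the table. Two uprights 102 mm high stand at x = +-52 mm by the pivot
- seat (a point): on the tray, moves with it: centre of the roller seated on the rails against the back stops, 75 mm downhill of the pivot; x along the roller, y downhill, z up from the rails. Rails: 18 mm below, x = +-19.5 to 40 mm, on to y = 55 mm; between them a 39 mm gap for fingers, pan 35 mm below. Stops stand on the rails only, 22 mm high. Cheeks at x = +-36 mm rise 16 mm above this point
- tray (a joint): tipping of the tray, rad: 0 = up (rails slope 8 degrees back; a counterweight holds the empty tray there), 0.14 = rails level, 0.32 = fully tipped (10 degrees downhill). Damped hinge: the empty tray yields to about 1.5 N at the seat; the roller's weight there brings it level in about 1 to 3 s, then it rolls off downhill; once empty it swings up again
- catch_center (a point): fixed: centre of the roller's space in the catch trough, 40 mm above the table, middle of the trough; axes as the chute's
- glue_jar: bystander: white jar with red cap, 72 mm diameter, 90 mm high, behind the work; origin under its centre
Things that resemble listed ones, but are neither listed nor needed, are in the scene too. Of the things that look like the part that bears v_center, the larger one is meant.

How it is judged:
By the outcome, as a careful person would: the job done as asked, in the order asked, and still so for the second after the job is handed in, with the robot touching nothing.
It also fails if it takes over 67 s, if anything falls off the work surface, if the arm or the gripper's body presses on something with over 40 N, if the wrist force passes 120 N, or if a joint passes its speed limit or range.

## Robot

A 6-joint arm with a two-finger parallel gripper is mounted at the origin on a cart in front of the work surface, level with it; the furniture and walls round the work are solid. World frame = base frame: x ahead of the robot, y to its left, z up, the work surface at z = 0. Lengths are in m, angles in rad, forces in N, time in s.
With the tool pointing down it reaches from about 0.3 to 0.875 m from the base axis. Payload 6.4 kg.
Tool frame: the origin (TCP) lies on the centre line of the jaws, within the pads' length; the fingertips stand 19 mm ahead of it and the grasp point (between the pads) is the TCP; z points along the fingers, y is the line along which they close (so a half turn about z gives the same grasp; the last joint's range is limited). The gripper opens to 88 mm and grips with 3 to 60 N. Pads are 18 mm wide; open, the fingers measure 123 mm over their backs; the gripper's body (75 mm by 187 mm) begins 45 mm behind the grasp point.
Start: joints at [1.087, 0.181, 1.607, -0, 1.354, -0.206], TCP at [0.158, 0.553, 0.258] pointing down, gripper open.
Joint ranges: [-2.99, 2.99], [-0.89, 2.07], [0.3, 2.58], [-1.14, 4.28], [0, 2.63], [-3.12, 3.12]. Speed limits (rad/s): [2.57, 2.57, 3.01, 3.14, 3.14, 3.14].

## Interface

Orientations are given as a 3x3 rotation matrix whose columns are the frame's x, y, z axes.
In Python, from plant import sensors, get_image, camera_info, workorder, spotter gives the robot as it stands.
- The arm moves only by the tool apply_moves, never from a script. Its argument "targets" is a list of rows, each an object of numbers: "hand": the finger opening in m, from 0 to 0.0881; "tx", "ty", "tz": the shift along the tool's x, y, z in m; "yaw": the turn about the tool's z in rad. In form: [{"hand": .., "tx": .., "ty": .., "tz": .., "yaw": ..}, ...]. A call has 1 to 12 rows; each row is the pose to reach, as a shift and turn from the pose commanded when the call began, along the tool's axes at that moment; what a row does not reach only later rows make up. A row lasts 1/8 s, in which the tool goes at most 62.5 mm and 10.7 degrees, less where a joint would pass 70% of its speed; a pose out of reach is approached as far as the arm can. A call with a gripper value outside its range is refused whole. The fingers move at their own pace and stop on an object; the grip force is fixed at half the most. Time passes only in rows, so rows that repeat a pose let the fingers close. It gives the time, the measured TCP pose, the force, the opening and the grip force at its end, in the units of the state.
- sensors.read_state(): the state, without advancing time (a new reading comes with each control period).
- get_image(name): name is "scene" or "top"; returns the picture (420x560x3 uint8, red, green, blue); there is no depth.
- camera_info(name): a dict with "fx", "fy", "cx", "cy" (pixels), "cam_to_world" (4x4, takes a point from camera to world coordinates). Camera axes: x right, y down, z forward; pixel columns grow to the right and rows downward; lengths in m; the calibration is good to about 2 mm. A picture is of the moment at which its call begins. camera_info takes no time and is no camera call.
- workorder.sign_off(): hands the job in; it is judged then, once.
Trained networks look in the newest picture that a camera, given by its name, has taken for a name from the list of things; names that differ only in an ending like _2 or _b are one class to them, and where a whole thing is asked for, a point or a joint stands for the part that bears it (a point fixed in the world has none). Each returns a list of dicts, best first, with "p" (0 to 1); they miss things now and then, are a little off and sometimes report something else, mostly with a low value. They report only what shows in the picture. A call takes as long as a camera call. They do not tell look-alikes from the thing itself.
- spotter.look_for(label, camera): "xyz" ([x, y, z] in m, in the coordinates of the camera as it stood for that picture, good to about 4 mm: the middle of the surface that is visible of it).
- spotter.regions_of(label, camera): "region" (420x560 bool, what is visible of it).
The state is a dict: "clock": time; "q": joint angles; "qvel": joint speeds; "joint_torque": joint torques, N m; "tool_pos": TCP position; "tool_rot": TCP orientation; "wrist_force": force on the tool from outside, world axes, zero at the start; "ft_torque": the same for the moment, N m; "gripper_width": finger opening in m; "gripper_force": force on a finger pad.
Only numpy, scipy, OpenCV 4.12 (cv2) and the standard library are available. Lean on these libraries where they do the work, as an engineer would, in place of code of your own. Each camera call takes 0.05 s, during which the arm holds its last target. There are 200 camera calls.

## Working session

There is one attempt and no reset: what is moved stays moved. The work goes in short steps, Python scripts to look and compute and a tool call to move; the robot and the scene stay as the last step left them, time stands still between calls to the robot, and variables do not carry over. Pictures are saved under pics/ and viewed, at most 10 in all, crops included, and the job is handed in when it is done.

Besides the shell and the picture viewer there is one more tool, called after "Request:" by a JSON object that holds its "api" and its "payload". apply_moves: Moves the arm, as the interface text tells. Its arguments: {"type":"object","properties":{"targets":{"type":"array","items":{"type":"object","properties":{"hand":{"type":"number"},"tx":{"type":"number"},"ty":{"type":"number"},"tz":{"type":"number"},"yaw":{"type":"number"}}}}},"required":["targets"]}

```bash
mkdir -p pics; ls; python3 - <<'E'
from plant import sensors,get_image,camera_info,spotter
import cv2,numpy as np
s=sensors.read_state();print(s['clock'],s['tool_pos'],s['tool_rot'],s['gripper_width'])
for n in('scene','top'):
    im=get_image(n);cv2.imwrite(f'pics/{n}0.png',im[:,:,::-1])
    c=camera_info(n);print(n,c['fx'],c['fy'],c['cx'],c['cy']);print(np.round(c['cam_to_world'],4))
    T=np.array(c['cam_to_world'])
    for l in('roller','short_roller','collared_roller','roller_rack','v_center','chute','seat','glue_jar'):
        for d in spotter.look_for(l,n)[:4]:
            x=T@np.r_[d['xyz'],1];u=d['xyz'];print(l,round(d['p'],2),np.round(x[:3],3),int(c['fx']*u[0]/u[2]+c['cx']),int(c['fy']*u[1]/u[2]+c['cy']))
E
```

```text
pics
0.0 [0.15744579 0.55250836 0.25680595] [[-9.61667916e-01  2.74215633e-01 -7.78773747e-04]
 [ 2.74216547e-01  9.61666724e-01 -1.54852672e-03]
 [ 3.24290562e-04 -1.70272112e-03 -9.99998498e-01]] 0.08839166180832286
scene 431.16212016096813 431.16212016096813 285.77890185978964 208.2051515301873
[[-0.8955 -0.3192  0.3101  0.2568]
 [-0.4446  0.6706 -0.5938  0.851 ]
 [-0.0184 -0.6697 -0.7424  1.013 ]
 [ 0.      0.      0.      1.    ]]
roller 0.88 [0.481 0.403 0.042] 292 321
short_roller 0.6 [0.529 0.409 0.041] 274 316
collared_roller 0.66 [0.578 0.407 0.038] 257 308
collared_roller 0.41 [0.53  0.408 0.042] 273 315
roller_rack 0.9 [0.55  0.404 0.034] 267 312
roller_rack 0.57 [0.547 0.145 0.056] 311 234
v_center 0.65 [0.683 0.    0.005] 290 198
v_center 0.5 [ 0.551 -0.162  0.005] 347 178
chute 0.84 [0.55  0.148 0.059] 309 234
chute 0.44 [ 0.548 -0.16   0.003] 347 179
chute 0.35 [0.578 0.409 0.039] 256 309
seat 0.97 [0.555 0.115 0.089] 313 219
glue_jar 0.62 [ 0.779 -0.     0.072] 263 174
top 429.6265955590529 429.6265955590529 277.8779547231391 205.24845411977583
[[-0.0209 -0.9992  0.0329  0.5928]
 [-0.9997  0.0212  0.0083  0.1132]
 [-0.009  -0.0327 -0.9994  1.1783]
 [ 0.      0.      0.      1.    ]]
roller 0.84 [0.488 0.395 0.044] 175 261
short_roller 0.75 [ 0.791 -0.01   0.092] 328 140
short_roller 0.71 [0.531 0.398 0.045] 174 244
collared_roller 0.63 [ 0.79  -0.01   0.093] 328 140
collared_roller 0.57 [0.575 0.401 0.04 ] 173 228
roller_rack 0.79 [0.551 0.4   0.036] 174 237
roller_rack 0.42 [0.55  0.113 0.093] 282 236
v_center 0.73 [ 0.552 -0.163  0.01 ] 384 232
v_center 0.65 [0.683 0.001 0.008] 322 185
chute 0.64 [0.542 0.12  0.033] 279 238
seat 0.86 [0.547 0.116 0.091] 280 237
glue_jar 0.96 [ 0.79  -0.008  0.092] 327 140
```

```bash
python3 - <<'E'
import cv2
t=cv2.imread('pics/top0.png');s=cv2.imread('pics/scene0.png')
cv2.imwrite('pics/topc.png',cv2.resize(t[120:320,130:430],(800,533),interpolation=cv2.INTER_CUBIC))
cv2.imwrite('pics/scenec.png',cv2.resize(s[150:350,210:410],(600,600),interpolation=cv2.INTER_CUBIC))
E
```

```text
(no output)
```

View pics/topc.png

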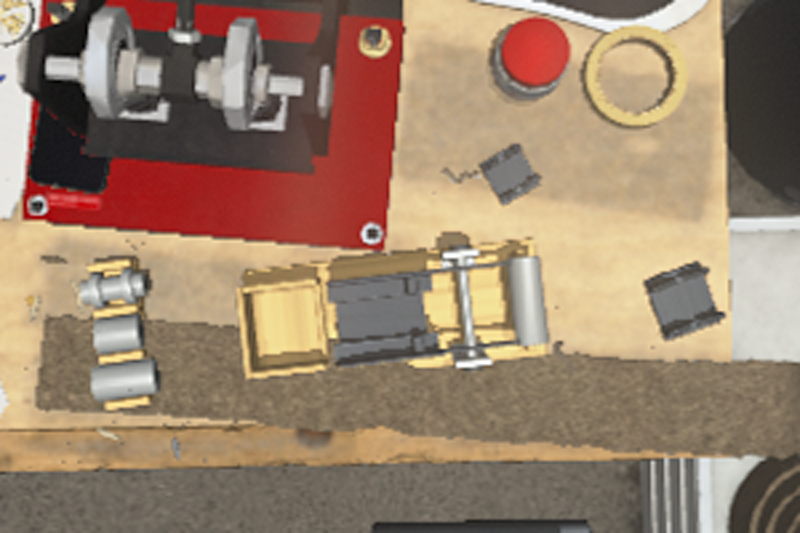

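View pics/scenec.png

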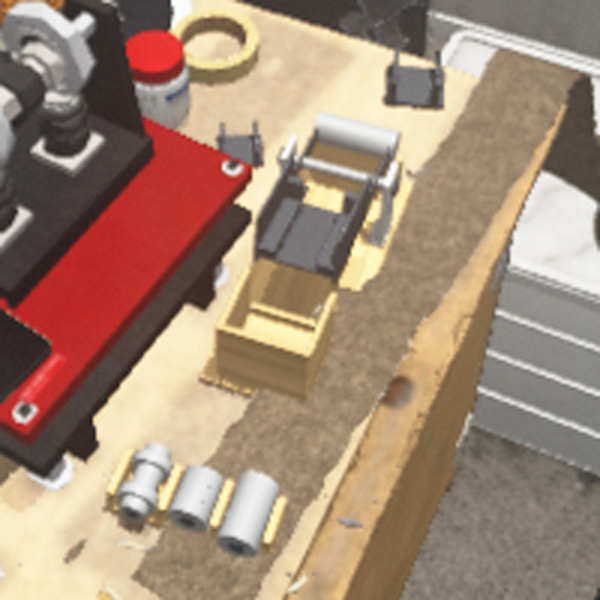

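Rollers: the nearest one at top (176,262) is plain and long, so it is the wanted one. The one at (174,244) is short, and the one at (173,228) is a collared spindle. There are two V-rests: (387,232) is larger than (321,185), so I take (387,232). The crops above confirm both choices. Next I fit the poses with the region masks.

```bash
cat > h.py <<'E'
import numpy as np,cv2
from scipy.optimize import minimize
from plant import sensors,get_image,camera_info,spotter
CI={n:camera_info(n) for n in('scene','top')}
def proj(n,P):
    c=CI[n];T=np.linalg.inv(np.array(c['cam_to_world']));p=np.atleast_2d(P)@T[:3,:3].T+T[:3,3]
    return np.c_[c['fx']*p[:,0]/p[:,2]+c['cx'],c['fy']*p[:,1]/p[:,2]+c['cy']]
def plane(n,uv,z):
    c=CI[n];T=np.array(c['cam_to_world']);d=T[:3,:3]@[(uv[0]-c['cx'])/c['fx'],(uv[1]-c['cy'])/c['fy'],1];o=T[:3,3]
    return o+d*(z-o[2])/d[2]
def R(a):c,s=np.cos(a),np.sin(a);return np.array([[c,-s,0],[s,c,0],[0,0,1]])
def box(x0,x1,y0,y1,z0,z1):return np.array([[x,y,z] for x in(x0,x1) for y in(y0,y1) for z in(z0,z1)])
def cyl(r,L,ax=1):  # along y
    t=np.linspace(0,6.283,25);P=np.vstack([np.c_[r*np.cos(t),0*t+s,r*np.sin(t)] for s in(-L/2,L/2)])
    return P if ax==1 else P[:,[1,0,2]]
def sil(n,parts,pose,k=4):
    m=np.zeros((420*k,560*k),np.uint8)
    for P in parts:
        q=(proj(n,P@R(pose[3]).T+pose[:3])+.5)*k
        cv2.fillConvexPoly(m,cv2.convexHull(q.astype(np.float32)).round().astype(np.int32),1)
    return cv2.resize(m.astype(np.float32),(560,420),interpolation=cv2.INTER_AREA)
def fit(masks,parts,p0,free,step=(.006,.006,.006,.15)):
    p0=np.array(p0,float);free=list(free)
    def f(v):
        p=p0.copy();p[free]=v;e=0
        for n,m in masks.items():
            s=sil(n,parts,p);e+=1-np.minimum(s,m).sum()/np.maximum(s,m).sum()
        return e
    best=None
    for sg in(1,-1):
        v=p0[free];S=np.vstack([v]+[v+np.eye(len(v))[i]*step[free[i]]*sg for i in range(len(v))])
        r=minimize(f,v,method='Nelder-Mead',options=dict(initial_simplex=S,xatol=1e-4,fatol=1e-4))
        if best is None or r.fun<best.fun:best=r
    p=p0.copy();p[free]=best.x;return p,best.fun/len(masks)
def region(label,n,xyz):
    uv=proj(n,xyz)[0];b=None
    for d in spotter.regions_of(label,n):
        ys,xs=np.nonzero(d['region']);dd=np.hypot(xs.mean()-uv[0],ys.mean()-uv[1])
        if b is None or dd<b[0]:b=(dd,d['region'].astype(np.float32),d['p'])
    print(label,n,'dist',b and round(b[0],1),'area',b and b[1].sum(),'p',b and b[2]);return b and b[1]
x1=np.array([[22.46,-3],[30,-3],[30,-37],[0,-37],[0,-25.46]])*1e-3
VREST=[np.vstack([np.c_[np.full(5,x),s*x1[:,0],x1[:,1]] for x in xx]) for s in(1,-1) for xx in((.0205,.0265),(-.0205,-.0265))]+[box(-.0265,.0265,-.03,.03,-.045,-.037)]
E
python3 - <<'E'
from h import *
M={}
for l,x in(('roller',(.485,.398,.03)),('v_center',(.552,-.163,.02)),('seat',(.55,.115,.09)),('chute',(.55,.13,.05))):
    M[l]={n:m for n in('scene','top') if (m:=region(l,n,x)) is not None}
np.savez('masks.npz',**{l+'_'+n:M[l][n] for l in M for n in M[l]})
print('roller',fit(M['roller'],[cyl(.018,.062)],[.485,.398,.03,0],(0,1,3)))
for n in M['roller']:print(n,fit({n:M['roller'][n]},[cyl(.018,.062)],[.485,.398,.03,0],(0,1,3)))
print('v',fit(M['v_center'],VREST,[.552,-.163,.045,.25],(0,1,3)))
for n in M['v_center']:print(n,fit({n:M['v_center'][n]},VREST,[.552,-.163,.045,.25],(0,1,3)))
im=[]
for n,c in(('scene',(190,270,270,350)),('top',(195,275,205,285))):
    a=cv2.imread(f'pics/{n}0.png')[c[0]:c[1],c[2]:c[3]] if 0 else get_image(n)[c[0]:c[1],c[2]:c[3],::-1]
    a=cv2.resize(np.ascontiguousarray(a),None,fx=5,fy=5,interpolation=cv2.INTER_CUBIC)
    m=cv2.resize(M['seat'][n][c[0]:c[1],c[2]:c[3]],None,fx=5,fy=5,interpolation=cv2.INTER_NEAREST).astype(np.uint8)
    cv2.drawContours(a,cv2.findContours(m,0,2)[0],-1,(0,255,0),1);im.append(a)
cv2.imwrite('pics/tray.png',np.hstack(im))
E
```

```text
roller scene dist 0.3 area 410.0 p 0.88
roller top dist 1.1 area 331.0 p 0.73
v_center scene dist 61.5 area 127.0 p 0.67
v_center top dist 0.5 area 562.0 p 0.74
seat scene dist 3.4 area 1406.0 p 0.9
seat top dist 7.2 area 1747.0 p 0.88
chute scene dist 3.1 area 3730.0 p 0.96
chute top dist 2.1 area 4874.0 p 0.83
roller (array([0.48503769, 0.39631523, 0.03      , 0.1243602 ]), np.float64(0.08262321352958679))
scene (array([0.48525493, 0.39609672, 0.03      , 0.10257093]), np.float64(0.0665208101272583))
top (array([0.48473145, 0.39571512, 0.03      , 0.13640629]), np.float64(0.09182083606719971))
v (array([ 0.55153394, -0.16618308,  0.045     ,  0.33651235]), np.float64(0.5825029611587524))
scene (array([ 0.552, -0.163,  0.045,  0.25 ]), np.float64(1.0))
top (array([ 0.55153394, -0.16618308,  0.045     ,  0.33651235]), np.float64(0.16500592231750488))
```

View pics/tray.png

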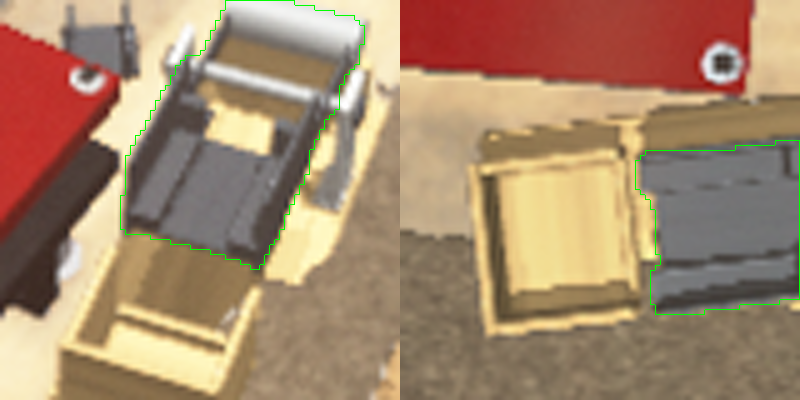

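```bash
cat > t.py <<'E'
from h import *
Z=np.load('masks.npz')
a=np.radians(8);RX=np.array([[1,0,0],[0,np.cos(a),-np.sin(a)],[0,np.sin(a),np.cos(a)]])
for zb in(-.035,-.038,-.041):
    tray=[P@RX.T for P in[box(-.04,.04,-.07,.055,zb,-.018)]+[box(*s,-.07,.055,zb,.016) for s in((.036,.04),(-.04,-.036))]]
    W={'scene':np.zeros((420,560),np.float32),'top':np.zeros((420,560),np.float32)}
    W['scene'][221:]=1;W['top'][:,:284]=1
    import h
    o=h.__dict__.setdefault('_sil',h.sil)
    h.sil=lambda n,p,q,k=4:o(n,p,q,k)*W[n]
    ms={n:Z['seat_'+n]*W[n] for n in W}
    print(zb,'both',*fit(ms,tray,[.55,.11,.1,.1],(0,1,2,3)))
    for n in ms:print('   ',n,*fit({n:ms[n]},tray,[.55,.11,.1,.1],(0,1,3)))
h.sil=o
# V by darkness, both pictures
ms={}
for n in('scene','top'):
    g=cv2.imread(f'pics/{n}0.png');uv=proj(n,[.552,-.165,.02])[0]
    hsv=cv2.cvtColor(g,cv2.COLOR_BGR2HSV);m=np.zeros((420,560),np.uint8);u,v=uv.astype(int)
    w=hsv[v-18:v+19,u-20:u+21];m[v-18:v+19,u-20:u+21]=((w[...,1]<60)&(w[...,2]<150))
    k,l,s,_=cv2.connectedComponentsWithStats(m);i=1+np.argmax(s[1:,4]);ms[n]=(l==i).astype(np.float32);print(n,s[i])
for sc in (1,):
    print('V',*fit(ms,VREST,[.552,-.165,.045,.3],(0,1,3)))
    for n in ms:print(n,*fit({n:ms[n]},VREST,[.552,-.165,.045,.3],(0,1,3)))
p,_=fit(ms,VREST,[.552,-.165,.045,.3],(0,1,3))
im=[]
for n in ms:
    g=cv2.imread(f'pics/{n}0.png');u,v=proj(n,[.552,-.165,.02])[0].astype(int)
    g=cv2.resize(g[v-20:v+20,u-20:u+20],None,fx=10,fy=10,interpolation=cv2.INTER_CUBIC)
    def px(P):return ((proj(n,P@R(p[3]).T+p[:3])-[u-20,v-20]+.5)*10).astype(np.int32)
    for P in VREST:cv2.polylines(g,[cv2.convexHull(px(P))],1,(0,255,0),1)
    mm=cv2.resize(ms[n][v-20:v+20,u-20:u+20],None,fx=10,fy=10,interpolation=cv2.INTER_NEAREST).astype(np.uint8)
    cv2.drawContours(g,cv2.findContours(mm,0,2)[0],-1,(0,0,255),1);im.append(g)
cv2.imwrite('pics/v.png',np.hstack(im))
E
python3 t.py
```

```text
-0.035 both [0.5450399  0.12544864 0.1125913  0.08112837] 0.04893353581428528
    scene [0.54862345 0.11690739 0.1        0.069817  ] 0.036154866218566895
    top [0.54368426 0.12682438 0.1        0.07206556] 0.056442975997924805
-0.038 both [0.54534251 0.12526503 0.11516324 0.07808034] 0.04953289031982422
    scene [0.54989813 0.11438052 0.1        0.06719848] 0.0377771258354187
    top [0.54352482 0.12627372 0.1        0.06216186] 0.0563541054725647
-0.041 both [0.54499475 0.12466205 0.11803218 0.07282296] 0.04971066117286682
    scene [0.55020194 0.11171441 0.1        0.06581969] 0.0373920202255249
    top [0.54334846 0.12584839 0.1        0.05666012] 0.056389808654785156
scene [327 156  36  30 586]
top [372 218  30  30 535]
V [ 0.55192209 -0.16691668  0.045       0.3898071 ] 0.3805716931819916
scene [ 0.5514771  -0.16839267  0.045       0.46034373] 0.5957213640213013
top [ 0.55329316 -0.16686708  0.045       0.29681571] 0.16097939014434814
```

View pics/v.png

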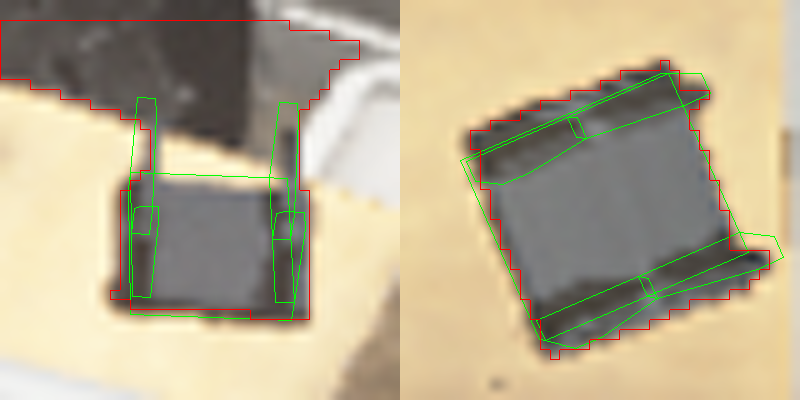

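The right half (top) shows the V-rest well outlined. Its centre is near (621,208) in the crop, with plates about 19–21° off, so yaw is about 0.34. The left half (scene) mask ran into the dark background and is not used. The tray fit puts the seat at about (0.545, 0.125, 0.113–0.116) with yaw 0.078. That agrees with rails level with the pivot: 85 + 10.4 + 17.8 = 113 mm.

```bash
cat > mv.py <<'E'
import sys,numpy as np
from plant import sensors
def go(x,y,z,head):  # head = heading of tool y line (rad, world)
    s=sensors.read_state();Rt=np.array(s['tool_rot']);d=Rt.T@(np.array([x,y,z])-s['tool_pos'])
    h=np.arctan2(Rt[1,1],Rt[0,1]);dw=(head-h+np.pi/2)%np.pi-np.pi/2
    print('t',round(s['clock'],2),'pos',np.round(s['tool_pos'],4),'head',round(h,3),'q6',round(s['q'][5],2),'F',np.round(s['wrist_force'],1),'w',round(s['gripper_width'],4),s['gripper_force'])
    print('shift',np.round(d,4),'yaw',round(-dw,3))
if __name__=='__main__':go(*map(float,sys.argv[1:]))
E
python3 mv.py .485 .396 .13 1.69
python3 - <<'E'
from h import *
g=cv2.imread('pics/top0.png');u,v=387,232
hsv=cv2.cvtColor(g,cv2.COLOR_BGR2HSV);m=np.zeros((420,560),np.uint8)
w=hsv[v-18:v+19,u-20:u+21];m[v-18:v+19,u-20:u+21]=((w[...,1]<60)&(w[...,2]<150))
k,l,s,_=cv2.connectedComponentsWithStats(m);i=1+np.argmax(s[1:,4]);ms={'top':(l==i).astype(np.float32)}
for hx in(.0285,.03,.032):
    for y in (.28,.38):print(hx,*fit(ms,VREST[:4]+[box(-hx,hx,-.03,.03,-.045,-.037)],[.552,-.165,.045,y],(0,1,3)))
E
```

```text
t 1.4 pos [0.1577 0.553  0.2577] head 1.293 q6 -0.21 F [-0.2  0.3  0.4] w 0.0883 0.0
shift [-0.3578 -0.0612  0.1277] yaw -0.397
0.0285 [ 0.55163972 -0.16731449  0.045       0.33826058] 0.1287761926651001
0.0285 [ 0.55139071 -0.16810591  0.045       0.35085798] 0.13279014825820923
0.03 [ 0.55180447 -0.16762962  0.045       0.32263924] 0.10393750667572021
0.03 [ 0.55154068 -0.16793334  0.045       0.34807915] 0.10460251569747925
0.032 [ 0.55145487 -0.16774602  0.045       0.33092248] 0.07581698894500732
0.032 [ 0.55151618 -0.1678218   0.045       0.32846076] 0.0766216516494751
```

Request:
{"api": "apply_moves", "payload": {"targets": [{"hand": 0.088,"tx": -0.05,"ty": -0.008,"tz": 0.01,"yaw": -0.05},{"hand": 0.088,"tx": -0.1,"ty": -0.016,"tz": 0.02,"yaw": -0.1},{"hand": 0.088,"tx": -0.15,"ty": -0.025,"tz": 0.04,"yaw": -0.15},{"hand": 0.088,"tx": -0.2,"ty": -0.034,"tz": 0.06,"yaw": -0.2},{"hand": 0.088,"tx": -0.25,"ty": -0.042,"tz": 0.08,"yaw": -0.25},{"hand": 0.088,"tx": -0.3,"ty": -0.051,"tz": 0.1,"yaw": -0.3},{"hand": 0.088,"tx": -0.358,"ty": -0.061,"tz": 0.12,"yaw": -0.397},{"hand": 0.088,"tx": -0.358,"ty": -0.061,"tz": 0.1277,"yaw": -0.397},{"hand": 0.088,"tx": -0.358,"ty": -0.061,"tz": 0.1277,"yaw": -0.397},{"hand": 0.088,"tx": -0.358,"ty": -0.061,"tz": 0.1277,"yaw": -0.397}]}}

```text
clock: 2.65
tool_pos: [0.4842, 0.3971, 0.1306]
tool_rot: [[-0.993, -0.12, 0.0], [-0.12, 0.993, 0.0], [-0.0, 0.0, -1.0]]
wrist_force: [-0.1, -0.5, 1.0]
gripper_width: 0.088
gripper_force: 0.0
```

```bash
python3 mv.py .485 .396 .03 1.69
```

```text
t 2.65 pos [0.4842 0.3971 0.1306] head 1.691 q6 -1.19 F [-0.1 -0.5  1. ] w 0.088 0.0
shift [-0.0006 -0.0012  0.1006] yaw 0.001
```

Request:
{"api": "apply_moves", "payload": {"targets": [{"hand": 0.088,"tx": -0.0006,"ty": -0.001,"tz": 0.04,"yaw": 0},{"hand": 0.088,"tx": -0.0006,"ty": -0.001,"tz": 0.075,"yaw": 0},{"hand": 0.088,"tx": -0.0006,"ty": -0.001,"tz": 0.1,"yaw": 0},{"hand": 0.088,"tx": -0.0006,"ty": -0.001,"tz": 0.1,"yaw": 0},{"hand": 0.05,"tx": -0.0006,"ty": -0.001,"tz": 0.1,"yaw": 0},{"hand": 0.05,"tx": -0.0006,"ty": -0.001,"tz": 0.1,"yaw": 0},{"hand": 0.05,"tx": -0.0006,"ty": -0.001,"tz": 0.1,"yaw": 0},{"hand": 0.05,"tx": -0.0006,"ty": -0.001,"tz": 0.1,"yaw": 0}]}}

```text
clock: 3.65
tool_pos: [0.4867, 0.3956, 0.0315]
tool_rot: [[-0.993, -0.119, 0.002], [-0.119, 0.993, 0.001], [-0.002, 0.001, -1.0]]
wrist_force: [-1.0, -0.7, 7.9]
gripper_width: 0.0615
gripper_force: 30.0
```

Request:
{"api": "apply_moves", "payload": {"targets": [{"hand": 0.05,"tz": -0.01},{"hand": 0.05,"tz": -0.03},{"hand": 0.05,"tz": -0.07},{"hand": 0.05,"tz": -0.12},{"hand": 0.05,"tz": -0.16},{"hand": 0.05,"tz": -0.16}]}}

```text
schema error: expected keys hand, tx, ty, tz, yaw
```

```bash
python3 mv.py .5515 -.1677 .13 0.335
```

```text
t 3.65 pos [0.4867 0.3956 0.0315] head 1.69 q6 -1.2 F [-1.  -0.7  7.9] w 0.0615 29.99727173242718
shift [ 0.0025 -0.5669 -0.0989] yaw 1.355
```

Request:
{"api": "apply_moves", "payload": {"targets": [{"hand": 0.05,"tx": 0,"ty": 0,"tz": -0.01,"yaw": 0},{"hand": 0.05,"tx": 0,"ty": 0,"tz": -0.03,"yaw": 0},{"hand": 0.05,"tx": 0,"ty": 0,"tz": -0.07,"yaw": 0},{"hand": 0.05,"tx": 0,"ty": 0,"tz": -0.12,"yaw": 0},{"hand": 0.05,"tx": 0,"ty": 0,"tz": -0.17,"yaw": 0},{"hand": 0.05,"tx": 0,"ty": 0,"tz": -0.17,"yaw": 0}]}}

```text
clock: 4.4
tool_pos: [0.4883, 0.3967, 0.2068]
tool_rot: [[-0.993, -0.119, 0.009], [-0.119, 0.993, 0.005], [-0.01, 0.004, -1.0]]
wrist_force: [0.8, 0.0, -3.3]
gripper_width: 0.062
gripper_force: 30.0
```

```bash
python3 mv.py .5515 -.1677 .2 0.335
```

```text
t 4.4 pos [0.4883 0.3967 0.2068] head 1.69 q6 -1.2 F [ 0.8  0.  -3.3] w 0.062 29.99916217289865
shift [ 0.0046 -0.568   0.0045] yaw 1.355
```

Request:
{"api": "apply_moves", "payload": {"targets": [{"hand": 0.05,"tx": 0,"ty": -0.04,"tz": 0,"yaw": 0},{"hand": 0.05,"tx": 0,"ty": -0.1,"tz": 0,"yaw": 0},{"hand": 0.05,"tx": 0,"ty": -0.16,"tz": 0,"yaw": 0},{"hand": 0.05,"tx": 0,"ty": -0.22,"tz": 0,"yaw": 0.1},{"hand": 0.05,"tx": 0,"ty": -0.28,"tz": 0,"yaw": 0.28},{"hand": 0.05,"tx": 0,"ty": -0.34,"tz": 0,"yaw": 0.46},{"hand": 0.05,"tx": 0,"ty": -0.4,"tz": 0,"yaw": 0.64},{"hand": 0.05,"tx": 0,"ty": -0.45,"tz": 0,"yaw": 0.82},{"hand": 0.05,"tx": 0,"ty": -0.5,"tz": 0,"yaw": 1.0},{"hand": 0.05,"tx": 0,"ty": -0.54,"tz": 0,"yaw": 1.18},{"hand": 0.05,"tx": 0,"ty": -0.568,"tz": 0,"yaw": 1.355},{"hand": 0.05,"tx": 0.0046,"ty": -0.568,"tz": 0,"yaw": 1.355}]}}

```text
clock: 5.9
tool_pos: [0.5481, -0.1708, 0.199]
tool_rot: [[-0.326, 0.945, -0.002], [0.945, 0.326, 0.001], [0.001, -0.001, -1.0]]
wrist_force: [-1.3, 0.8, -2.8]
gripper_width: 0.0617
gripper_force: 30.0
```

```bash
python3 mv.py .5515 -.1677 .09 0.335
```

```text
t 5.9 pos [ 0.5481 -0.1708  0.199 ] head 0.332 q6 -0.84 F [-1.3  0.8 -2.8] w 0.0617 29.999815444462
shift [0.0017 0.0044 0.109 ] yaw -0.003
```

Request:
{"api": "apply_moves", "payload": {"targets": [{"hand": 0.05,"tx": 0.001,"ty": 0.003,"tz": 0.05,"yaw": 0},{"hand": 0.05,"tx": 0.001,"ty": 0.004,"tz": 0.109,"yaw": 0},{"hand": 0.05,"tx": 0.001,"ty": 0.004,"tz": 0.109,"yaw": 0},{"hand": 0.05,"tx": 0.001,"ty": 0.004,"tz": 0.109,"yaw": 0}]}}

```text
clock: 6.4
tool_pos: [0.553, -0.1667, 0.0925]
tool_rot: [[-0.33, 0.944, 0.001], [0.944, 0.33, -0.0], [-0.001, 0.001, -1.0]]
wrist_force: [0.0, -0.1, -2.1]
gripper_width: 0.0617
gripper_force: 30.0
```

```bash
python3 mv.py .5515 -.1677 .048 0.335; python3 - <<'E'
from h import *
n='scene';g=get_image(n)[:,:,::-1];u,v=proj(n,[.552,-.165,.06])[0].astype(int)
cv2.imwrite('pics/hold.png',cv2.resize(np.ascontiguousarray(g[v-40:v+40,u-50:u+50]),None,fx=7,fy=7,interpolation=cv2.INTER_CUBIC))
E
```

```text
t 6.4 pos [ 0.553  -0.1667  0.0925] head 0.337 q6 -0.84 F [ 0.  -0.1 -2.1] w 0.0617 29.999003307893872
shift [-0.0004 -0.0017  0.0445] yaw 0.002
```

View pics/hold.png

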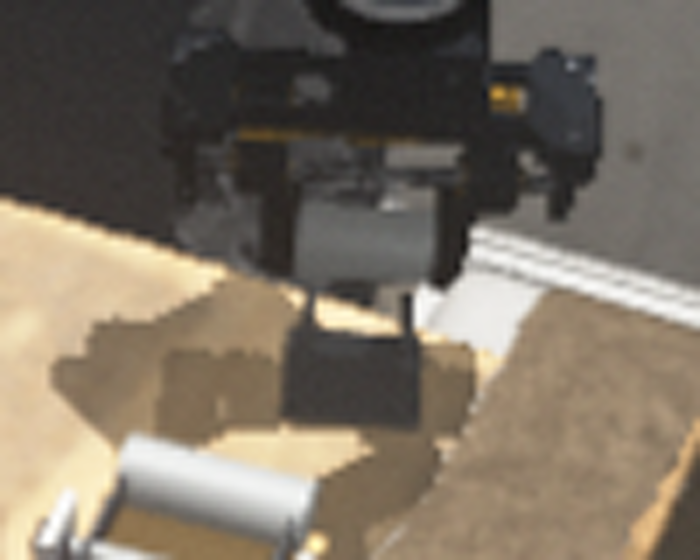

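```bash
python3 - <<'E'
from h import *
n='scene';u,v=proj(n,[.552,-.165,.06])[0].astype(int)
def px(P):return np.round((proj(n,P)-[u-50,v-40]+.5)*7)
p=np.array([.5515,-.1677,.045]);a=.335
f=lambda L:px(np.array(L)*1e-3@R(a).T+p)
print('plate tops near,y+', f([[23.5,26,-3],[-23.5,26,-3]]).tolist(),'far',f([[23.5,-26,-3],[-23.5,-26,-3]]).tolist())
print('base bottom corners',f([[30,30,-45],[-30,30,-45]]).tolist())
print('roller ends held',px(np.array([[31,0,0],[-31,0,0]])*1e-3@R(a).T+[.553,-.1667,.091]).tolist())
E
```

```text
plate tops near,y+ [[306.0, 350.0], [408.0, 357.0]] far [[310.0, 275.0], [410.0, 282.0]]
base bottom corners [[285.0, 419.0], [413.0, 429.0]]
roller ends held [[296.0, 232.0], [433.0, 242.0]]
```

The view agrees with the prediction. The roller is held at (298–438, 240) against a predicted 296–433, and the plates stand at x≈306 and 408 as fitted. Lowering now.

Request:
{"api": "apply_moves", "payload": {"targets": [{"hand": 0.05,"tx": 0,"ty": -0.001,"tz": 0.02,"yaw": 0},{"hand": 0.05,"tx": 0,"ty": -0.001,"tz": 0.035,"yaw": 0},{"hand": 0.05,"tx": 0,"ty": -0.001,"tz": 0.043,"yaw": 0},{"hand": 0.05,"tx": 0,"ty": -0.001,"tz": 0.045,"yaw": 0},{"hand": 0.05,"tx": 0,"ty": -0.001,"tz": 0.045,"yaw": 0}]}}

```text
clock: 7.08
tool_pos: [0.5525, -0.1684, 0.0472]
tool_rot: [[-0.329, 0.944, 0.002], [0.944, 0.329, -0.002], [-0.002, 0.002, -1.0]]
wrist_force: [0.3, -3.6, 2.0]
gripper_width: 0.0619
gripper_force: 30.0
```

Request:
{"api": "apply_moves", "payload": {"targets": [{"hand": 0.078,"tx": 0,"ty": 0,"tz": 0,"yaw": 0},{"hand": 0.078,"tx": 0,"ty": 0,"tz": 0,"yaw": 0},{"hand": 0.078,"tx": 0,"ty": 0,"tz": 0,"yaw": 0},{"hand": 0.078,"tx": 0,"ty": 0,"tz": -0.03,"yaw": 0},{"hand": 0.078,"tx": 0,"ty": 0,"tz": -0.08,"yaw": 0},{"hand": 0.078,"tx": 0,"ty": 0,"tz": -0.1,"yaw": -0.18},{"hand": 0.07,"tx": 0,"ty": 0,"tz": -0.1,"yaw": -0.36},{"hand": 0.07,"tx": 0,"ty": 0,"tz": -0.1,"yaw": -0.54}]}}

```text
clock: 8.07
tool_pos: [0.5515, -0.1672, 0.1464]
tool_rot: [[-0.771, 0.636, 0.001], [0.636, 0.771, -0.0], [-0.001, 0.0, -1.0]]
wrist_force: [0.1, -0.8, 0.1]
gripper_width: 0.0699
gripper_force: 0.0
```

```bash
python3 mv.py .5515 -.1677 .047 1.9058; python3 - <<'E'
from h import *
ms={n:m for n in('scene','top') if (m:=region('roller',n,(.5515,-.1677,.045))) is not None}
for n in ms:
    if ms[n].sum()>100:print(n,*fit({n:ms[n]},[cyl(.018,.062)],[.5515,-.1677,.045,-1.236],(0,1,3)))
n='scene';g=get_image(n)[:,:,::-1];u,v=proj(n,[.552,-.165,.06])[0].astype(int)
cv2.imwrite('pics/inV.png',cv2.resize(np.ascontiguousarray(g[v-40:v+40,u-50:u+50]),None,fx=7,fy=7,interpolation=cv2.INTER_CUBIC))
E
```

```text
t 8.07 pos [ 0.5515 -0.1672  0.1464] head 0.881 q6 -1.38 F [ 0.1 -0.8  0.1] w 0.0699 0.0
shift [-0.0002 -0.0004  0.0994] yaw -1.025
roller scene dist 9.7 area 230.0 p 0.62
roller top dist 214.6 area 345.0 p 0.52
scene [ 0.56581459 -0.21565195  0.045      -1.11453253] 0.09093326330184937
top [ 0.5515 -0.1677  0.045  -1.236 ] 1.0
```

View pics/inV.png

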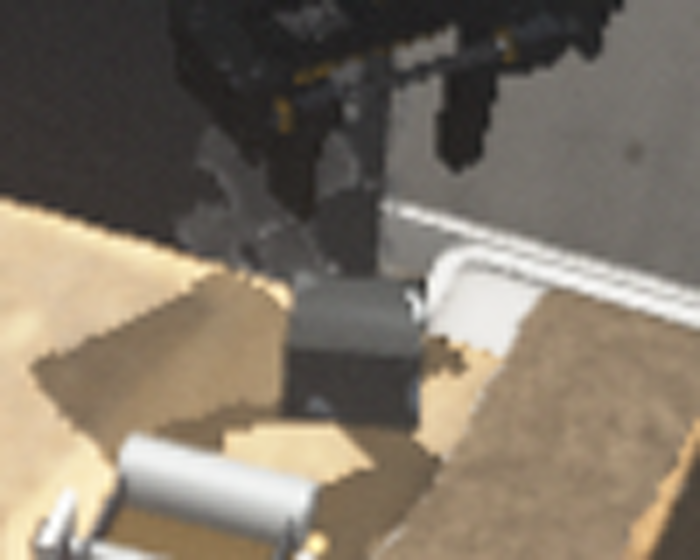

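The roller lies in the V-rest at (355,310), centred and released. The gripper is clear of it. Next is the grasp across its thickness.

Request:
{"api": "apply_moves", "payload": {"targets": [{"hand": 0.07,"tx": 0,"ty": 0,"tz": 0,"yaw": -0.18},{"hand": 0.07,"tx": 0,"ty": 0,"tz": 0,"yaw": -0.36},{"hand": 0.07,"tx": 0,"ty": 0,"tz": 0,"yaw": -0.54},{"hand": 0.07,"tx": 0,"ty": 0,"tz": 0,"yaw": -0.72},{"hand": 0.07,"tx": 0,"ty": 0,"tz": 0,"yaw": -0.9},{"hand": 0.07,"tx": 0,"ty": 0,"tz": 0,"yaw": -1.025},{"hand": 0.07,"tx": 0,"ty": 0,"tz": 0.03,"yaw": -1.025},{"hand": 0.07,"tx": 0,"ty": 0,"tz": 0.03,"yaw": -1.025}]}}

```text
clock: 9.22
tool_pos: [0.5496, -0.1664, 0.1137]
tool_rot: [[-0.947, -0.32, -0.005], [-0.32, 0.947, 0.003], [0.004, 0.004, -1.0]]
wrist_force: [-0.4, -0.2, 0.2]
gripper_width: 0.0699
gripper_force: 0.0
```

```bash
python3 mv.py .552 -.168 .051 1.9058
```

```text
t 9.22 pos [ 0.5496 -0.1664  0.1137] head 1.897 q6 -2.4 F [-0.4 -0.2  0.2] w 0.0699 0.0
shift [-0.0019 -0.0025  0.0627] yaw -0.009
```

Request:
{"api": "apply_moves", "payload": {"targets": [{"hand": 0.07,"tx": -0.002,"ty": -0.002,"tz": 0.02,"yaw": 0},{"hand": 0.07,"tx": -0.002,"ty": -0.002,"tz": 0.045,"yaw": 0},{"hand": 0.07,"tx": -0.002,"ty": -0.002,"tz": 0.063,"yaw": 0},{"hand": 0.07,"tx": -0.002,"ty": -0.002,"tz": 0.063,"yaw": 0},{"hand": 0.07,"tx": -0.002,"ty": -0.002,"tz": 0.063,"yaw": 0}]}}

```text
clock: 9.85
tool_pos: [0.5545, -0.1689, 0.0536]
tool_rot: [[-0.946, -0.323, 0.001], [-0.323, 0.946, -0.0], [-0.001, -0.001, -1.0]]
wrist_force: [-0.6, -0.4, 0.2]
gripper_width: 0.0703
gripper_force: 0.0
```

Request:
{"api": "apply_moves", "payload": {"targets": [{"hand": 0.07,"tx": 0.002,"ty": 0.001,"tz": 0.003,"yaw": 0},{"hand": 0.03,"tx": 0.002,"ty": 0.001,"tz": 0.003,"yaw": 0},{"hand": 0.03,"tx": 0.002,"ty": 0.001,"tz": 0.003,"yaw": 0},{"hand": 0.03,"tx": 0.002,"ty": 0.001,"tz": 0.003,"yaw": 0},{"hand": 0.03,"tx": 0.002,"ty": 0.001,"tz": 0.003,"yaw": 0},{"hand": 0.03,"tx": 0.002,"ty": 0.001,"tz": 0.003,"yaw": 0}]}}

```text
clock: 10.6
tool_pos: [0.5519, -0.1684, 0.0501]
tool_rot: [[-0.946, -0.323, 0.0], [-0.323, 0.946, -0.0], [-0.0, -0.0, -1.0]]
wrist_force: [-0.3, -0.5, 1.7]
gripper_width: 0.0348
gripper_force: 30.0
```

Request:
{"api": "apply_moves", "payload": {"targets": [{"hand": 0.03,"tx": 0,"ty": 0,"tz": -0.01,"yaw": 0},{"hand": 0.03,"tx": 0,"ty": 0,"tz": -0.04,"yaw": 0},{"hand": 0.03,"tx": 0,"ty": 0,"tz": -0.09,"yaw": 0},{"hand": 0.03,"tx": 0,"ty": 0,"tz": -0.15,"yaw": 0},{"hand": 0.03,"tx": 0,"ty": 0,"tz": -0.15,"yaw": 0}]}}

```text
clock: 11.22
tool_pos: [0.5547, -0.1698, 0.2063]
tool_rot: [[-0.946, -0.323, 0.01], [-0.324, 0.946, -0.005], [-0.007, -0.008, -1.0]]
wrist_force: [0.4, -0.6, -2.9]
gripper_width: 0.0352
gripper_force: 30.0
```

```bash
python3 mv.py .545 .128 .2 1.648
```

```text
t 11.22 pos [ 0.5547 -0.1698  0.2063] head 1.9 q6 -2.4 F [ 0.4 -0.6 -2.9] w 0.0352 29.98342510778457
shift [-0.0871  0.2849  0.0046] yaw 0.252
```

Request:
{"api": "apply_moves", "payload": {"targets": [{"hand": 0.03,"tx": -0.01,"ty": 0.04,"tz": 0,"yaw": 0.04},{"hand": 0.03,"tx": -0.027,"ty": 0.09,"tz": 0,"yaw": 0.08},{"hand": 0.03,"tx": -0.043,"ty": 0.14,"tz": 0,"yaw": 0.12},{"hand": 0.03,"tx": -0.058,"ty": 0.19,"tz": 0,"yaw": 0.16},{"hand": 0.03,"tx": -0.073,"ty": 0.24,"tz": 0,"yaw": 0.2},{"hand": 0.03,"tx": -0.087,"ty": 0.285,"tz": 0.005,"yaw": 0.25},{"hand": 0.03,"tx": -0.087,"ty": 0.285,"tz": 0.02,"yaw": 0.25},{"hand": 0.03,"tx": -0.087,"ty": 0.285,"tz": 0.03,"yaw": 0.25},{"hand": 0.03,"tx": -0.087,"ty": 0.285,"tz": 0.03,"yaw": 0.25}]}}

```text
clock: 12.35
tool_pos: [0.5409, 0.1283, 0.1682]
tool_rot: [[-0.997, -0.078, -0.004], [-0.078, 0.997, -0.0], [0.004, -0.0, -1.0]]
wrist_force: [0.7, 0.2, -2.9]
gripper_width: 0.0347
gripper_force: 30.0
```

```bash
python3 mv.py .545 .128 .15 1.648;  python3 - <<'E'
from h import *
im=[]
for n in('scene','top'):
    g=get_image(n)[:,:,::-1];u,v=proj(n,[.545,.125,.11])[0].astype(int)
    im.append(cv2.resize(np.ascontiguousarray(g[v-35:v+35,u-35:u+35]),None,fx=5.7,fy=5.7,interpolation=cv2.INTER_CUBIC))
    print(n,u,v)
cv2.imwrite('pics/over.png',np.hstack(im))
# predicted pixels for the seat hypothesis
a=np.radians(8);RX=np.array([[1,0,0],[0,np.cos(a),-np.sin(a)],[0,np.sin(a),np.cos(a)]])
u,v=proj('scene',[.545,.125,.11])[0].astype(int)
for nm,L in(('cheek front top L/R',[[40,55,16],[-40,55,16]]),('rail front',[[40,55,-18],[19.5,55,-18],[-19.5,55,-18],[-40,55,-18]]),('stop top front',[[40,-18,4],[19.5,-18,4],[-19.5,-18,4],[-40,-18,4]])):
    P=np.array(L)*1e-3@RX.T@R(.078).T+[.545,.1253,.114];print(nm,np.round((proj('scene',P)-[u-35,v-35]+.5)*5.7).tolist())
E
```

```text
t 12.35 pos [0.5409 0.1283 0.1682] head 1.649 q6 -1.63 F [ 0.7  0.2 -2.9] w 0.0347 29.982975865714252
shift [-0.0041 -0.0006  0.0182] yaw 0.001
scene 315 217
top 277 238
cheek front top L/R [[87.0, 223.0], [250.0, 271.0]]
rail front [[84.0, 276.0], [124.0, 288.0], [202.0, 312.0], [243.0, 324.0]]
stop top front [[139.0, 150.0], [179.0, 161.0], [254.0, 183.0], [295.0, 194.0]]
```

View pics/over.png

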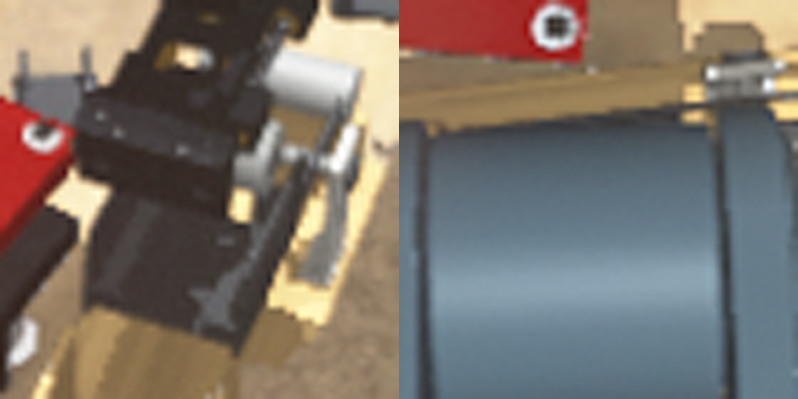

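```bash
python3 - <<'E'
from h import *
a=np.radians(8);RX=np.array([[1,0,0],[0,np.cos(a),-np.sin(a)],[0,np.sin(a),np.cos(a)]]);im=[]
for n in('scene','top'):
    g=cv2.imread(f'pics/{n}0.png');u,v=proj(n,[.545,.115,.11])[0].astype(int);s=9.5
    g=cv2.resize(g[v-28:v+28,u-21:u+21],None,fx=s,fy=s,interpolation=cv2.INTER_CUBIC)
    for z,c in((.114,(0,255,0)),):
        for L in[[[e*40,55,-18],[e*19.5,55,-18],[e*19.5,-18,-18],[e*19.5,-18,4],[e*40,-18,4]] for e in(1,-1)]+[[[e*36,55,16],[e*36,-18,16]] for e in(1,-1)]+[[[e*40,55,16],[e*40,-18,16]] for e in(1,-1)]+[[[-19.5,55,-35],[19.5,55,-35]]]:
            P=np.array(L)*1e-3@RX.T@R(.078).T+[.545,.1253,z]
            cv2.polylines(g,[((proj(n,P)-[u-21,v-28]+.5)*s).astype(np.int32)],0,c,1)
    im.append(g)
cv2.imwrite('pics/ov.png',np.hstack(im))
E
```

```text
(no output)
```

View pics/ov.png

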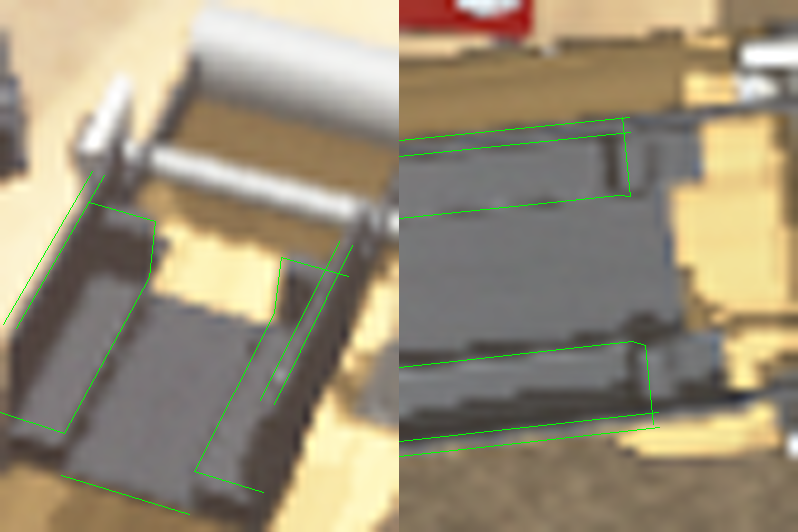

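The overlay shows the model outlines matching the tray. The stop edges lie about 0.7 px further downhill and slightly lower, so the seat is at about (0.545, 0.127, 0.113). Lowering towards it.

Request:
{"api": "apply_moves", "payload": {"targets": [{"hand": 0.03,"tx": -0.004,"ty": 0.002,"tz": 0.015,"yaw": 0},{"hand": 0.03,"tx": -0.004,"ty": 0.002,"tz": 0.03,"yaw": 0},{"hand": 0.03,"tx": -0.004,"ty": 0.002,"tz": 0.038,"yaw": 0},{"hand": 0.03,"tx": -0.004,"ty": 0.002,"tz": 0.038,"yaw": 0},{"hand": 0.03,"tx": -0.004,"ty": 0.002,"tz": 0.038,"yaw": 0}]}}

```text
clock: 13.08
tool_pos: [0.546, 0.1319, 0.1322]
tool_rot: [[-0.997, -0.079, 0.0], [-0.079, 0.997, 0.0], [-0.0, -0.0, -1.0]]
wrist_force: [-0.4, 1.1, -3.9]
gripper_width: 0.0354
gripper_force: 30.0
```

```bash
python3 mv.py .545 .130 .1215 1.648
```

```text
t 13.07 pos [0.546  0.1319 0.1322] head 1.65 q6 -1.62 F [-0.4  1.1 -3.9] w 0.0354 29.983069715090096
shift [ 0.0011 -0.0018  0.0107] yaw 0.002
```

Request:
{"api": "apply_moves", "payload": {"targets": [{"hand": 0.03,"tx": 0.001,"ty": -0.0015,"tz": 0.005,"yaw": 0},{"hand": 0.03,"tx": 0.001,"ty": -0.0015,"tz": 0.0105,"yaw": 0},{"hand": 0.03,"tx": 0.001,"ty": -0.0015,"tz": 0.0105,"yaw": 0},{"hand": 0.03,"tx": 0.001,"ty": -0.0015,"tz": 0.0105,"yaw": 0}]}}

```text
clock: 13.58
tool_pos: [0.5449, 0.1302, 0.1215]
tool_rot: [[-0.997, -0.079, -0.0], [-0.079, 0.997, -0.0], [0.0, -0.0, -1.0]]
wrist_force: [-0.9, 0.1, -2.1]
gripper_width: 0.0357
gripper_force: 30.0
```

```bash
python3 mv.py .545 .130 .1195 1.648; cat > f.py <<'E'
from plant import sensors,get_image
import numpy as np
F=[];P=[]
for i in range(4):
    get_image('scene');s=sensors.read_state();F.append(s['wrist_force']);P.append(s['tool_pos'])
print(np.round(np.mean(F,0),2),np.round(np.std(F,0),2),np.round(np.mean(P,0),4))
E
python3 f.py
```

```text
t 13.57 pos [0.5449 0.1302 0.1215] head 1.65 q6 -1.63 F [-0.9  0.1 -2.1] w 0.0357 29.98311630450189
shift [-0.0001 -0.0002  0.002 ] yaw 0.002
[-0.07  0.23 -2.74] [0.58 0.46 0.23] [0.545  0.1303 0.1217]
```

Request:
{"api": "apply_moves", "payload": {"targets": [{"hand": 0.03,"tx": 0,"ty": 0,"tz": 0.0015,"yaw": 0},{"hand": 0.03,"tx": 0,"ty": 0,"tz": 0.0015,"yaw": 0}]}}

```text
clock: 14.02
tool_pos: [0.5448, 0.1302, 0.1199]
tool_rot: [[-0.997, -0.079, -0.0], [-0.079, 0.997, -0.0], [0.0, -0.0, -1.0]]
wrist_force: [-0.0, 0.4, -3.1]
gripper_width: 0.0354
gripper_force: 30.0
```

```bash
python3 f.py
```

```text
[ 0.09  0.27 -3.11] [0.52 0.54 0.23] [0.5449 0.1302 0.12  ]
```

Request:
{"api": "apply_moves", "payload": {"targets": [{"hand": 0.03,"tx": 0,"ty": 0,"tz": 0.001,"yaw": 0},{"hand": 0.03,"tx": 0,"ty": 0,"tz": 0.001,"yaw": 0}]}}

```text
clock: 14.48
tool_pos: [0.5449, 0.1303, 0.119]
tool_rot: [[-0.997, -0.079, 0.0], [-0.079, 0.997, 0.0], [-0.0, 0.0, -1.0]]
wrist_force: [0.5, -0.3, -2.8]
gripper_width: 0.0354
gripper_force: 30.0
```

```bash
python3 f.py
```

```text
[-0.08  0.06 -2.13] [0.5  0.23 0.28] [0.5449 0.1302 0.119 ]
```

Force has dropped to about -2.1 N from a steady -2.9 N at TCP z 0.119, just as predicted. The roller is touching the rails lightly, so I release and rise at once.

Request:
{"api": "apply_moves", "payload": {"targets": [{"hand": 0.06,"tx": 0,"ty": 0,"tz": 0,"yaw": 0},{"hand": 0.06,"tx": 0,"ty": 0,"tz": 0,"yaw": 0},{"hand": 0.06,"tx": 0,"ty": 0,"tz": -0.015,"yaw": 0},{"hand": 0.06,"tx": 0,"ty": 0,"tz": -0.06,"yaw": 0},{"hand": 0.06,"tx": 0,"ty": 0,"tz": -0.12,"yaw": 0},{"hand": 0.06,"tx": 0,"ty": 0,"tz": -0.15,"yaw": 0}]}}

```text
clock: 15.42
tool_pos: [0.5463, 0.1304, 0.2743]
tool_rot: [[-0.997, -0.079, 0.006], [-0.079, 0.997, 0.0], [-0.006, -0.0, -1.0]]
wrist_force: [-0.2, 1.0, -0.5]
gripper_width: 0.0599
gripper_force: 0.0
```

```bash
python3 f.py; python3 - <<'E'
from h import *
g=get_image('scene')[:,:,::-1];cv2.imwrite('pics/rel.png',cv2.resize(np.ascontiguousarray(g[170:300,240:410]),None,fx=4.5,fy=4.5,interpolation=cv2.INTER_CUBIC))
E
```

```text
[0.12 0.56 0.71] [0.82 0.5  1.48] [0.5465 0.1304 0.2736]
```

View pics/rel.png

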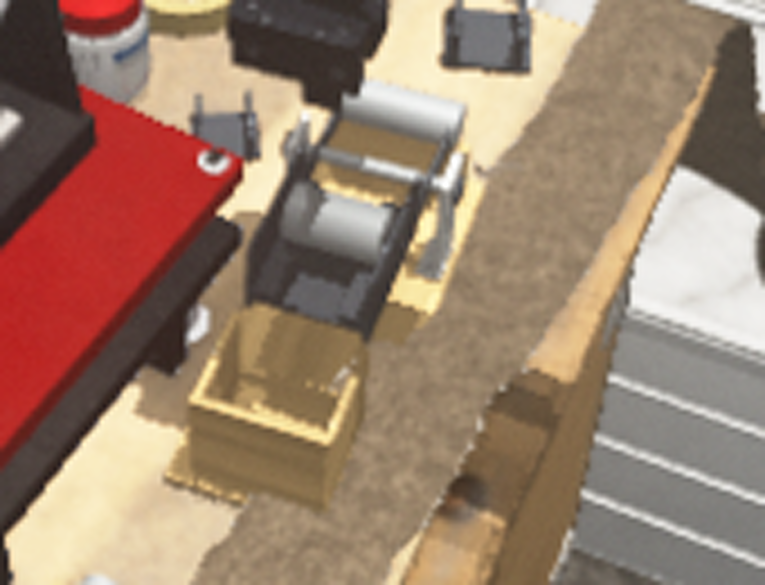

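The roller sits on the tray rails against the stops at (335,225), released, with the gripper clear. I wait for the tray to tip.

Request:
{"api": "apply_moves", "payload": {"targets": [{"hand": 0.06,"tx": 0,"ty": 0,"tz": 0,"yaw": 0},{"hand": 0.06,"tx": 0,"ty": 0,"tz": 0,"yaw": 0},{"hand": 0.06,"tx": 0,"ty": 0,"tz": 0,"yaw": 0},{"hand": 0.06,"tx": 0,"ty": 0,"tz": 0,"yaw": 0},{"hand": 0.06,"tx": 0,"ty": 0,"tz": 0,"yaw": 0},{"hand": 0.06,"tx": 0,"ty": 0,"tz": 0,"yaw": 0},{"hand": 0.06,"tx": 0,"ty": 0,"tz": 0,"yaw": 0},{"hand": 0.06,"tx": 0,"ty": 0,"tz": 0,"yaw": 0},{"hand": 0.06,"tx": 0,"ty": 0,"tz": 0,"yaw": 0},{"hand": 0.06,"tx": 0,"ty": 0,"tz": 0,"yaw": 0},{"hand": 0.06,"tx": 0,"ty": 0,"tz": 0,"yaw": 0},{"hand": 0.06,"tx": 0,"ty": 0,"tz": 0,"yaw": 0}]}}

```text
clock: 17.18
tool_pos: [0.5449, 0.1302, 0.269]
tool_rot: [[-0.997, -0.079, 0.0], [-0.079, 0.997, 0.0], [-0.0, 0.0, -1.0]]
wrist_force: [-0.4, -0.2, 0.2]
gripper_width: 0.0597
gripper_force: 0.0
```

Request:
{"api": "apply_moves", "payload": {"targets": [{"hand": 0.06,"tx": 0,"ty": 0,"tz": 0,"yaw": 0},{"hand": 0.06,"tx": 0,"ty": 0,"tz": 0,"yaw": 0},{"hand": 0.06,"tx": 0,"ty": 0,"tz": 0,"yaw": 0},{"hand": 0.06,"tx": 0,"ty": 0,"tz": 0,"yaw": 0},{"hand": 0.06,"tx": 0,"ty": 0,"tz": 0,"yaw": 0},{"hand": 0.06,"tx": 0,"ty": 0,"tz": 0,"yaw": 0},{"hand": 0.06,"tx": 0,"ty": 0,"tz": 0,"yaw": 0},{"hand": 0.06,"tx": 0,"ty": 0,"tz": 0,"yaw": 0},{"hand": 0.06,"tx": 0,"ty": 0,"tz": 0,"yaw": 0},{"hand": 0.06,"tx": 0,"ty": 0,"tz": 0,"yaw": 0},{"hand": 0.06,"tx": 0,"ty": 0,"tz": 0,"yaw": 0},{"hand": 0.06,"tx": 0,"ty": 0,"tz": 0,"yaw": 0}]}}

```text
clock: 18.68
tool_pos: [0.5449, 0.1303, 0.269]
tool_rot: [[-0.997, -0.079, 0.0], [-0.079, 0.997, 0.0], [-0.0, 0.0, -1.0]]
wrist_force: [-0.6, 0.6, -0.3]
gripper_width: 0.0598
gripper_force: 0.0
```

Request:
{"api": "apply_moves", "payload": {"targets": [{"hand": 0.06,"tx": 0,"ty": 0,"tz": 0,"yaw": 0},{"hand": 0.06,"tx": 0,"ty": 0,"tz": 0,"yaw": 0},{"hand": 0.06,"tx": 0,"ty": 0,"tz": 0,"yaw": 0},{"hand": 0.06,"tx": 0,"ty": 0,"tz": 0,"yaw": 0},{"hand": 0.06,"tx": 0,"ty": 0,"tz": 0,"yaw": 0},{"hand": 0.06,"tx": 0,"ty": 0,"tz": 0,"yaw": 0},{"hand": 0.06,"tx": 0,"ty": 0,"tz": 0,"yaw": 0},{"hand": 0.06,"tx": 0,"ty": 0,"tz": 0,"yaw": 0},{"hand": 0.06,"tx": 0,"ty": 0,"tz": 0,"yaw": 0},{"hand": 0.06,"tx": 0,"ty": 0,"tz": 0,"yaw": 0},{"hand": 0.06,"tx": 0,"ty": 0,"tz": 0,"yaw": 0},{"hand": 0.06,"tx": 0,"ty": 0,"tz": 0,"yaw": 0}]}}

```text
clock: 20.18
tool_pos: [0.5449, 0.1302, 0.269]
tool_rot: [[-0.997, -0.079, -0.0], [-0.079, 0.997, -0.0], [0.0, -0.0, -1.0]]
wrist_force: [-0.5, -0.3, 0.2]
gripper_width: 0.0602
gripper_force: 0.0
```

```bash
python3 - <<'E'
from h import *
g=get_image('scene')[:,:,::-1];cv2.imwrite('pics/end.png',cv2.resize(np.ascontiguousarray(g[170:340,230:410]),None,fx=3.5,fy=3.5,interpolation=cv2.INTER_CUBIC))
E
```

```text
(no output)
```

View pics/end.png

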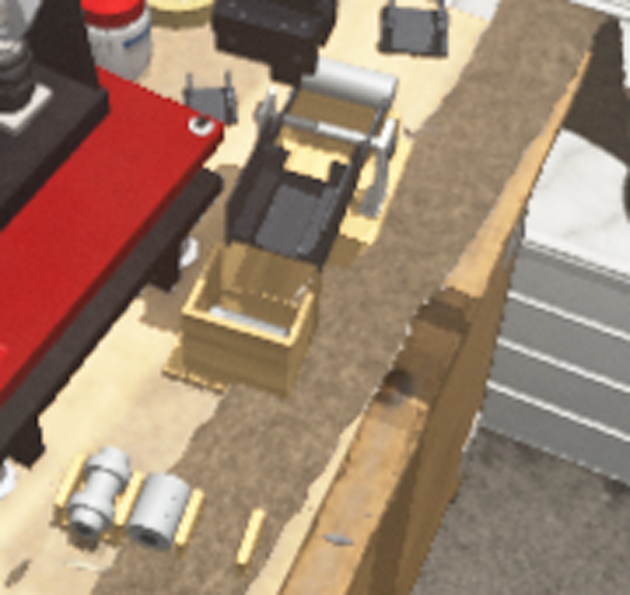

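The roller lies in the catch trough at (245,322), and the tray is up and empty. The other two rollers (100,490; 160,510) and the jar (115,40) are where they were, so I hand in.

```bash
python3 -c "
from plant import workorder;print(workorder.sign_off())"
```

```text
the job is handed in; nothing more can be done
None
```

The long roller went from the rack to the V-rest, then onto the tray, which its weight tipped; it rolled into the catch trough, and I handed the job in at about 20 s of the 67 s allowed.

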